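Feel for the turned-down neck and lay the brass stem in its holder

ROBOT

A 6-joint arm with a two-finger parallel gripper is mounted at the origin on the work surface. World frame = base frame: x ahead of the robot, y to its left, z up, the work surface at z = 0. Lengths are in mm, angles in rad, forces in N, time in s.
With the tool pointing down it reaches from about 300 to 775 mm from the base axis. Payload 14.6 kg.
Tool frame: the origin (TCP) lies on the centre line of the jaws, within the pads' length; the fingertips stand 19 mm ahead of it and the grasp point (between the pads) is the TCP (bot.tip_reach is the distance from the TCP to the fingertips, in mm); y points along the fingers, x is the direction in which the jaws open and shut, and the axes are right-handed (so a half turn about y gives the same grasp; the last joint's range is limited). The gripper opens to 85 mm and grips with 20 to 120 N. Pads are 22 mm wide; open, the fingers measure 114 mm over their backs; the gripper's body (76 mm by 85 mm) begins 54 mm behind the grasp point. The pads swing forward as they close: fully open they stand 13 mm farther back than shut.
Start: joints at [1.198, 0.3, 1.521, -0, 1.321, -0.067], TCP at [165.578, 524.474, 250.281] pointing down, gripper open.
Joint ranges: [-3.03, 3.03], [-0.79, 2.21], [0.23, 2.52], [-1.04, 4.18], [0, 3.07], [-2.55, 2.55]. Speed limits (rad/s): [2.22, 2.22, 2.57, 3.14, 3.14, 3.14].

INTERFACE

Orientations are given as a unit quaternion [w, x, y, z].
In Python, from rig import bot gives the robot as it stands. Calls block until the motion is done:
- bot.move_to(position, orientation): joint-space move of the TCP to a pose.
- bot.servo_line(position, attitude=None, speed=150, until_force=None): straight line of the TCP; attitude=None keeps the orientation; speed is the mean speed in mm/s. With until_force (N) it stops when the force on the tool has changed by that much, and returns True; else False.
- bot.move_joints(angles): joint-space move.
- bot.move_gripper(opening, grip_force=None): finger opening in mm; grip_force is the grip in N (None keeps the last); returns when the fingers have stopped.
- bot.dwell(seconds).
- bot.ik(position, orientation): joint angles nearest the present ones, or None.
- bot.read_state(): the state.
- bot.read_camera(name): name is "scene" or "side" or "wrist"; returns a dict with "image" (480x640x3 uint8, blue, green, red), "depth" (480x640 float32, mm along the optical axis (not along the pixel's ray), 0 where there is no reading), "fovy" (degrees; the focal length in pixels is half the picture's height over the tangent of half this angle, whatever the lens; pixels are square), "cx", "cy" (the principal point, pixels), "k1" (the pictures are not rectified: a ray, as slopes to the right and down, at radius r is drawn at 1 + k1 r^2 times it, then the intrinsics apply), "eye" and "attitude" of the camera in the world; the wrist camera has in their place "mount" (4x4, takes a point from camera to tool coordinates, whose origin is the TCP and whose axes are the tool frame's). Camera axes: x right, y down, z forward; pixel columns grow to the right and rows downward; lengths in mm; the calibration is good to about 2 mm. A picture is of the moment at which its call begins: read the wrist's pose just before it.
A pose or a line that the arm cannot do raises bot.MotionError and nothing moves.
- bot.finish_job(): hands the job in, once; it reports no verdict.
The state is a dict: "clock": time; "joint_positions": joint angles; "qvel": joint speeds; "effort": joint torques, N m; "ee_pos": TCP position; "tool_rot": TCP orientation; "ft_force": force on the tool from outside, world axes, zero at the start; "moment": the same for the moment, N m; "grip_width": finger opening in mm.
Only numpy, scipy, OpenCV 4.12 (cv2) and the standard library are available. Lean on these libraries where they do the work, as an engineer would, in place of code of your own. Each camera call takes 0.05 s, during which the arm holds its last target.

TASK

On the brassworker's bench lie a stepped eight-sided brass stem and a plain eight-sided sleeve of the same length. First pinch or touch the stem's thinner round neck where it lies, to feel which end is turned down; then pick the stem up and lay it flat in the bench holder with the neck through the notched plate, turning it end for end if need be. Let go of it there, and leave the plain sleeve where it is.

Things in the scene. Friction and masses are not known exactly. Their poses are not given: they have to be found in the camera images.
- stem: Brass stem, 130 mm long, 0.3-0.55 kg: eight-sided body 90 mm long, 44 mm across flats, lying on one flat (upright side flats 18 mm tall; does not roll), and at one end a concentric round neck, 22 mm diameter, 40 mm long, with a square step. Origin on the axis at the body's middle, 22 mm above what it lies on; +x towards the neck. Body x -45 to 45 mm, neck x 45 to 85 mm. Any yaw.
- stem_neck (a point): Point on the stem's long axis at the middle of the round neck, 65 mm from the stem's origin along its +x; axes as the stem's.
- holder: Fixed holder: dark wooden base 130 x 110 x 12 mm with steel plates. Origin: centre of its underside on the bench, z up. Stem lies on the base along x, its axis 34 mm above the bench, its origin above this one, neck to +x. Low cheeks 28 mm above the bench, 62 mm apart inside and 82 outside, at x 27 to 45 and -45 to -27 mm; between x -27 and 27 mm the sides are open for the fingers.
- notch (a point): Middle of the notch in the steel plate at the holder's +x end: at x 61 mm, 34 mm above the bench. Notch open at the top, 40 mm wide: the neck fits, the body does not. Plate 8 mm thick, top 46 mm above the bench; a plain wall as high ends the -x side. Between their faces (x -57 to 57 mm) the 90 mm body has 12 mm play each way; the stem put in the wrong way round does not go down.
- sleeve: Look-alike to leave alone: plain eight-sided brass sleeve, 130 mm long, 44 mm across flats all along, no neck. Origin at its middle on the long axis, 22 mm above the bench; x along its length.
Things that resemble listed ones, but are neither listed nor needed, are in the scene too. Leave any blue or turquoise look-alike of the holder alone. What is shaped like the stem but red is not meant.

How it is judged:
By the outcome, as a careful person would: the job done as asked, in the order asked, and still so for the second after the job is handed in, with the robot touching nothing.
It also fails if it takes over 56 s, if anything falls off the work surface, if the arm or the gripper's body presses on something with over 40 N, if the wrist force passes 120 N, or if a joint passes its speed limit or range.

## Working session

There is one attempt and no reset: what is moved stays moved. The work goes in short steps, each a Python script; the robot and the scene stay as the last script left them, time stands still between calls to the robot, and variables do not carry over. Pictures are saved under pics/ and viewed, and the job is handed in when it is done.

```bash
ls; mkdir -p pics
python3 - <<'E'
from rig import bot
import cv2,pickle
d={}
for n in("scene","side","wrist"):
    s=bot.read_state(); c=bot.read_camera(n); c["state"]=s; d[n]=c
    cv2.imwrite(f"pics/{n}0.png",c["image"]); print(n,{k:v for k,v in c.items() if k not in("image","depth","state")},(c["depth"]>0).mean())
print(s)
pickle.dump(d,open("cams0.pkl","wb"))
E
```

```text
pics
scene {'fovy': 57.25433070033742, 'cx': 311.57773187076424, 'cy': 239.78617880846744, 'k1': -0.11203441592194, 'eye': array([878.5205798 , 279.4426257 , 650.38861811]), 'attitude': array([-0.16646061,  0.4549255 ,  0.82600949, -0.28817007])} 0.9960970052083333
side {'fovy': 51.589260874787016, 'cx': 321.54050786056234, 'cy': 240.858591568408, 'k1': -0.06454908541811569, 'eye': array([ 141.00367102, -685.43251351,  661.3288881 ]), 'attitude': array([-0.43245763,  0.87377558, -0.20436101,  0.08793868])} 0.996064453125
wrist {'fovy': 63.73944000297437, 'cx': 322.86671457863156, 'cy': 233.09237411967777, 'k1': -0.036404857453027836, 'mount': array([[ 9.99999601e-01, -8.40307595e-04,  3.03408320e-04,
         1.93805567e-01],
       [-5.25314892e-04, -2.78346772e-01,  9.60480504e-01,
        -1.22440988e+02],
       [-7.22646336e-04, -9.60480280e-01, -2.78347103e-01,
         7.08270807e+01],
       [ 0.00000000e+00,  0.00000000e+00,  0.00000000e+00,
         1.00000000e+00]])} 0.9960319010416666
{'clock': 0.1, 'joint_positions': array([ 1.19837195e+00,  3.00396670e-01,  1.52153667e+00, -2.45234306e-07,
        1.32067346e+00, -6.66211466e-02]), 'qvel': array([ 3.90041016e-05, -1.27412880e-03, -3.53641548e-03,  8.24609505e-04,
       -1.05426558e-03, -5.26053902e-04]), 'effort': array([ 3.72291233e-04, -5.44373310e+01, -3.62373412e+01, -1.58822086e-04,
        2.96439212e-03, -2.54548314e-05]), 'ee_pos': array([165.52695628, 524.3005177 , 249.78091443]), 'tool_rot': array([-0.57012752,  0.57051215,  0.41771073, -0.41831597]), 'ft_force': array([-0.35129294,  0.73858379, -0.06677919]), 'moment': array([-0.01192085, -0.00021723, -0.02968942]), 'grip_width': 85.61889957488074}
```

View pics/scene0.png

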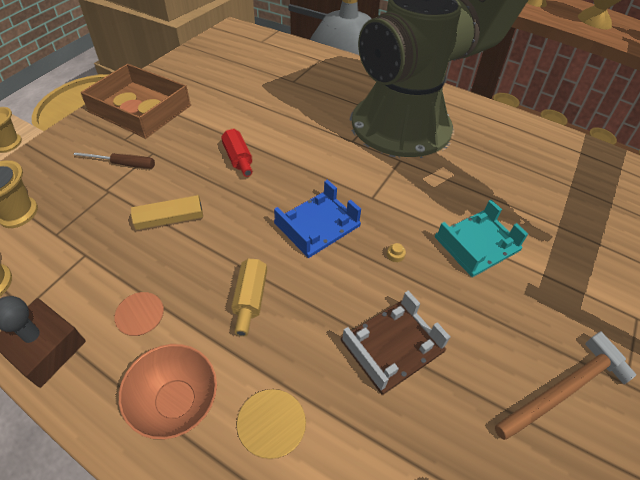

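View pics/side0.png

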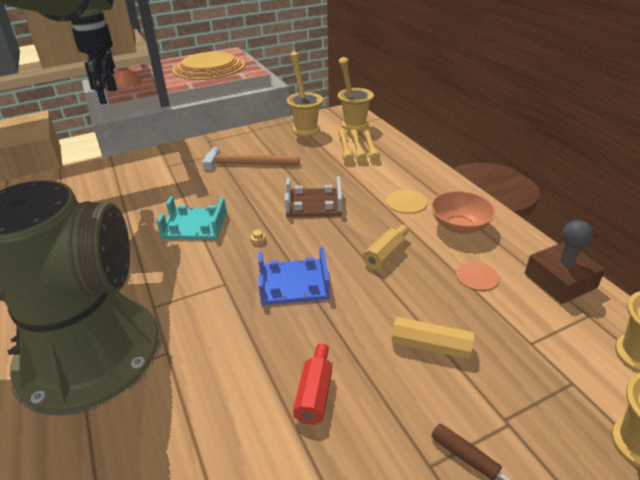

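View pics/wrist0.png

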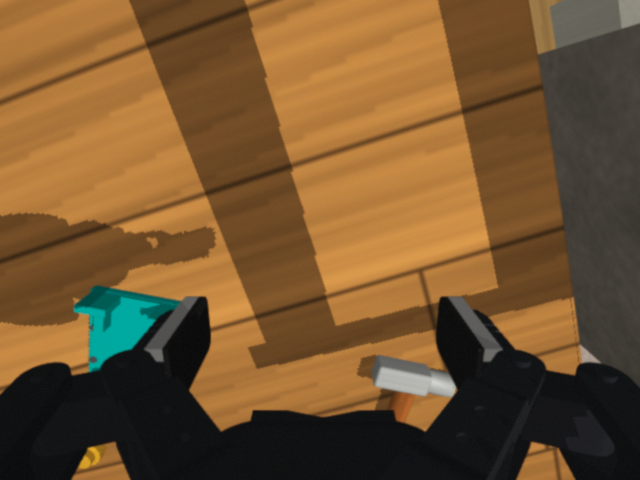

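The scene view shows the stem at about (248,295), with its neck at (241,322) towards the camera. The sleeve is at (165,212) and the brown/steel holder at (395,342). The holder's notched plate is the two posts at (411,305) and (438,335), and its plain wall is at (365,357). The side view shows the stem at (385,247), neck (402,232), and the holder at (313,200).

```bash
cat > h.py <<'E'
import numpy as np, cv2
from scipy.spatial.transform import Rotation as R
def q2R(q): return R.from_quat(q,scalar_first=True).as_matrix()
def pose(c):
    if "mount" in c:
        T=np.eye(4);T[:3,:3]=q2R(c["state"]["tool_rot"]);T[:3,3]=c["state"]["ee_pos"]
        T=T@c["mount"]; return T[:3,:3],T[:3,3]
    return q2R(c["attitude"]),c["eye"]
def rays(c,uv):
    f=240/np.tan(np.radians(c["fovy"])/2)
    K=np.array([[f,0,c["cx"]],[0,f,c["cy"]],[0,0,1.]])
    p=cv2.undistortPoints(np.asarray(uv,float).reshape(-1,1,2),K,np.array([c["k1"],0,0,0.]))[:,0]
    return np.c_[p,np.ones(len(p))]
def onplane(c,uv,z):
    Rm,e=pose(c); d=rays(c,uv)@Rm.T
    return e+d*((z-e[2])/d[:,2])[:,None]
def cloud(c,mask):
    v,u=np.nonzero(mask&(c["depth"]>0)); Rm,e=pose(c)
    return (rays(c,np.c_[u,v])*c["depth"][v,u][:,None])@Rm.T+e
def tri(c1,p1,c2,p2):
    A=[];b=[]
    for c,p in((c1,p1),(c2,p2)):
        Rm,e=pose(c); d=(rays(c,[p])@Rm.T)[0]; d/=np.linalg.norm(d)
        P=np.eye(3)-np.outer(d,d); A.append(P);b.append(P@e)
    x=np.linalg.lstsq(np.vstack(A),np.hstack(b),rcond=None)[0]
    return x,[float(np.linalg.norm(a@x-bb)) for a,bb in zip(A,b)]
E
python3 - <<'E'
import pickle; from h import *
np.set_printoptions(precision=1,suppress=True)
d=pickle.load(open("cams0.pkl","rb"))
rois={"scene":{"stem":(215,245,285,345),"sleeve":(120,185,215,240),"holder":(330,280,460,400)},
"side":{"stem":(355,218,420,278),"sleeve":(385,310,485,365),"holder":(275,165,355,225)}}
for n in rois:
    c=d[n]
    for k,(x0,y0,x1,y1) in rois[n].items():
        m=np.zeros((480,640),bool);m[y0:y1,x0:x1]=1
        p=cloud(c,m); 
        # table level
        print(n,k,"z pct",np.percentile(p[:,2],[1,5,50,95,99,100]))
        q=p[p[:,2]>(8 if k!='holder' else 6)]
        hull=q[:,:2].astype(np.float32)
        print("  minrect",cv2.minAreaRect(hull),len(q))
        if k=="holder":
            q=p[p[:,2]>38]; print("  top",len(q),np.c_[q.min(0),q.max(0)].ravel())
        else:
            q=p[p[:,2]>39]; mu=q.mean(0); w,V=np.linalg.eigh(np.cov(q[:,:2].T)); a=V[:,1]; t=(q[:,:2]-mu[:2])@a
            print("  topflat mean",mu,"axis",a,"ext",t.min(),t.max(),len(q))
E
```

```text
scene stem z pct [-2.7 -1.8  0.5 43.7 45.2 47.3]
  minrect ((608.0479125976562, -6.443290710449219), (132.89820861816406, 44.750850677490234), 26.878015518188477) 1787
  topflat mean [591.3 -13.8  43.1] axis [-0.9 -0.5] ext -44.05020810822832 48.06200307353724 805
scene sleeve z pct [-2.4 -1.7  0.7 43.6 45.  47.2]
  minrect ((541.4247436523438, -251.65887451171875), (42.689247131347656, 132.1653289794922), 50.802337646484375) 1553
  topflat mean [ 540.3 -254.    42.9] axis [-0.7  0.7] ext -64.31662592592448 65.1013193501223 693
scene holder z pct [-2.4 -1.6  1.  36.6 46.6 49.3]
  minrect ((546.1261596679688, 233.9004669189453), (110.42825317382812, 132.99635314941406), 65.2923355102539) 5741
  top 740 [467.8 625.6 161.6 306.8  38.   49.3]
side stem z pct [-0.9 -0.2  2.3 45.  46.8 48.9]
  minrect ((605.4341430664062, -6.846763610839844), (134.55039978027344, 46.28057861328125), 27.142921447753906) 1064
  topflat mean [586.7 -19.2  44.1] axis [-0.9 -0.5] ext -50.99262247814889 43.99684868078839 448
side sleeve z pct [-1.5 -0.6  2.1 45.2 46.3 47.9]
  minrect ((535.1159057617188, -258.3599853515625), (45.17623519897461, 130.04486083984375), 46.481197357177734) 2155
  topflat mean [ 533.8 -260.3   43.7] axis [-0.7  0.7] ext -64.61502404105389 65.43926672086427 1071
side holder z pct [-1.  -0.   2.8 30.  48.1 50. ]
  minrect ((574.1257934570312, 283.1181640625), (233.10716247558594, 142.90676879882812), 65.01366424560547) 1663
  top 175 [464.7 624.3 160.2 306.5  38.2  50. ]
```

Run:
```python
import cv2,pickle
d=pickle.load(open("cams0.pkl","rb"))
a=d["scene"]["image"][240:410,215:465]; b=d["side"]["image"][160:285,270:430]
cv2.imwrite("pics/za.png",cv2.resize(a,None,fx=3.2,fy=3.2,interpolation=2));cv2.imwrite("pics/zb.png",cv2.resize(b,None,fx=4.5,fy=4.5,interpolation=2))
```

```text
(no output)
```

View pics/za.png

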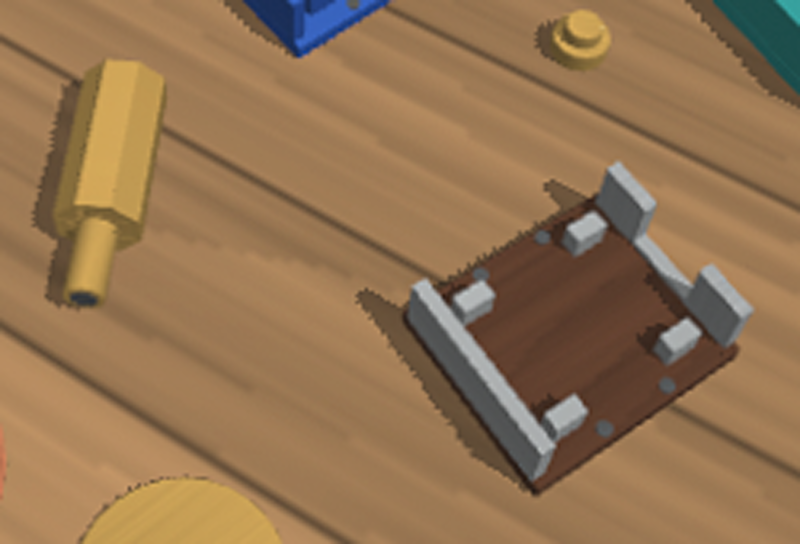

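View pics/zb.png

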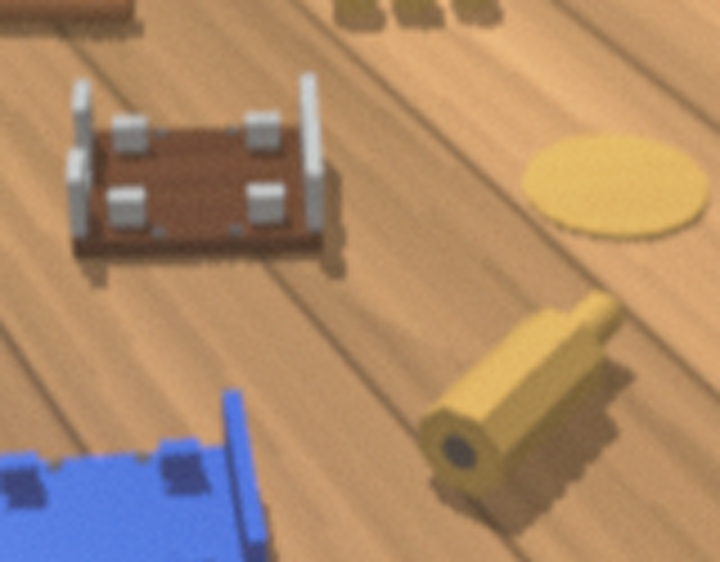

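Run:
```python
import pickle; from h import *
np.set_printoptions(precision=3,suppress=True)
d=pickle.load(open("cams0.pkl","rb"))
for n,(x0,y0,x1,y1) in {"scene":(330,280,460,400),"side":(278,172,350,222)}.items():
    c=d[n]; m=np.zeros((480,640),bool);m[y0:y1,x0:x1]=1
    p=cloud(c,m); p=p[np.hypot(*(p[:,:2]-[546,234]).T)<95]
    q=p[p[:,2]>6]; print(n,cv2.minAreaRect(q[:,:2].astype(np.float32)))
    q=p[p[:,2]>40]; 
    a=np.radians(65.3); 
    for e in (a,a+np.pi/2):
        t=(q[:,:2]-[546,234])@[np.cos(e),np.sin(e)]; print(np.degrees(e),np.histogram(t,bins=np.arange(-80,81,10))[0])
# triangulate post tops etc
S,D=d["scene"],d["side"]
z=lambda u,v:(215+u/3.2,240+v/3.2); w=lambda u,v:(270+u/4.5,160+v/4.5)
for nm,a,b in [("neck end top",z(85,287),w(597,297)),("wall end outer", z(547,450),w(310,80))]:
    print(nm,a,b,tri(S,a,D,b))
Rm=q2R(S["state"]["tool_rot"]);print(Rm)
```

```text
scene ((546.1261596679688, 233.9004669189453), (110.42825317382812, 132.99635314941406), 65.2923355102539)
65.3 [ 0  0  4 72 77 81 43 44 41 45 89 92 96  6  0  0]
155.3 [  0 298 131   0   0   0   0   0   0   0   0   0   0 154 107   0]
side ((544.1555786132812, 233.84304809570312), (118.46139526367188, 130.20396423339844), 65.01366424560547)
65.3 [ 0  0  9 25 20 16  4 13  8 12 23 16  9  4  0  0]
155.3 [ 0 38 50  0  0  0  0  0  0  0  0  0  0 18 53  0]
neck end top (241.5625, 329.6875) (402.66666666666663, 226.0) (array([661.627,  24.989,  30.051]), [0.9820648962534263, 0.9820648962534654])
wall end outer (385.9375, 380.625) (338.8888888888889, 177.77777777777777) (array([622.164, 252.567,  42.879]), [0.9692066165313862, 0.9692066165316184])
[[ 0.301 -0.    -0.954]
 [ 0.954 -0.001  0.301]
 [-0.001 -1.     0.   ]]
```

The holder's notch side lies at yaw ≈155°, with its origin near (546,234). The stem is near (590,−15) at yaw ≈27°. Next I refine both with the wrist camera from two places each.

```bash
cat >> h.py <<'E'
def quat(yawdeg):
    a=np.radians(yawdeg); z=np.array([np.cos(a),np.sin(a),0]); y=np.array([0,0,-1.]); x=np.cross(y,z)
    return R.from_matrix(np.c_[x,y,z]).as_quat(scalar_first=True)
def u(yawdeg): a=np.radians(yawdeg); return np.array([np.cos(a),np.sin(a),0])
E
python3 - <<'E'
from rig import bot
from h import *
import pickle
np.set_printoptions(precision=3,suppress=True)
out={}
H=np.array([546,234,0.]);S=np.array([608,-6,0.])
for nm,p,yaw in [("h1",H-60*u(155)+[0,0,230],155),("h2",H-110*u(155)+20*u(65)+[0,0,190],155),
                 ("s1",S-60*u(27)+[0,0,200],27),("s2",S-100*u(27)+[0,0,150],27)]:
    bot.move_to(list(p),list(quat(yaw))); bot.dwell(0.3)
    s=bot.read_state(); c=bot.read_camera("wrist"); c["state"]=s; out[nm]=c
    cv2.imwrite(f"pics/{nm}.png",c["image"]); print(nm,s["clock"],s["ee_pos"],s["joint_positions"])
pickle.dump(out,open("cams1.pkl","wb"))
tile=np.vstack([np.hstack([out["h1"]["image"],out["h2"]["image"]]),np.hstack([out["s1"]["image"],out["s2"]["image"]])])
cv2.imwrite("pics/tile1.png",cv2.resize(tile,(800,600),interpolation=cv2.INTER_AREA))
E
```

```text
h1 2.3917 [600.226 209.017 230.058] [ 0.277  0.508  1.28   0.     1.354 -0.858]
h2 3.1167 [653.941 205.944 191.256] [ 0.252  0.653  1.146  0.     1.341 -0.883]
s1 5.0917 [554.6   -33.102 199.925] [-0.126  0.358  1.565 -0.     1.219  0.974]
s2 5.8083 [519.5   -51.217 150.632] [-0.168  0.344  1.71  -0.     1.086  0.931]
```

View pics/tile1.png

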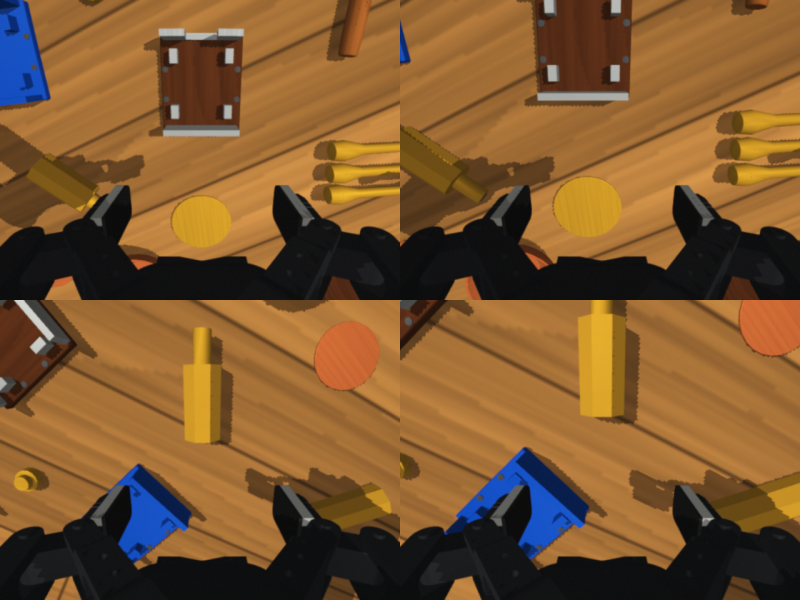

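All four views are usable. h1 shows the whole holder at tile (200,80), with the notch at the top, and s1 shows the whole stem at tile (202,385), with the neck up. Now I compute their poses.

Run:
```python
import pickle; from h import *
np.set_printoptions(precision=2,suppress=True)
d=pickle.load(open("cams1.pkl","rb"))
def fit(c,ctr,rad,z0,zhi,lab,uvbox):
    m=np.zeros((480,640),bool); x0,y0,x1,y1=uvbox; m[y0:y1,x0:x1]=1
    p=cloud(c,m); p=p[np.hypot(*(p[:,:2]-ctr).T)<rad]
    print(lab,"table z",np.median(p[p[:,2]<6][:,2]))
    q=p[p[:,2]>z0]; print("  rect",cv2.minAreaRect(q[:,:2].astype(np.float32)))
    return p
for n,b in(("s1",(280,30,380,300)),("s2",(270,0,400,260))):
    p=fit(d[n],[608,-6],95,8,0,n,b); q=p[p[:,2]>39]
    w,V=np.linalg.eigh(np.cov(q[:,:2].T)); a=V[:,1]*np.sign(V[0,1]); t=(q[:,:2]-q[:,:2].mean(0))@a
    print("  top",q.mean(0),"mid",q[:,:2].mean(0)+a*(t.min()+t.max())/2,"yaw",np.degrees(np.arctan2(a[1],a[0])),t.min(),t.max())
for n,b in(("h1",(240,30,400,230)),("h2",(180,0,400,170))):
    p=fit(d[n],[546,234],95,6,0,n,b)
    q=p[p[:,2]>40]; e=u(155.2)[:2]; f=u(65.2)[:2]; t=(q[:,:2]-[546,234])@e; s=(q[:,:2]-[546,234])@f
    for lab,mm in(("wall",t<-30),("posts",t>30)): 
        if mm.sum()<10: continue
        print("  ",lab,"z",q[mm,2].mean(),"t",t[mm].min(),t[mm].max(),"s",s[mm].min(),s[mm].max(), "gap", np.sort(s[mm])[np.argmax(np.diff(np.sort(s[mm]))):][:2])
        rr=cv2.fitLine(q[mm,:2].astype(np.float32),cv2.DIST_L2,0,.01,.01).ravel();print("   line yaw",np.degrees(np.arctan2(rr[1],rr[0])),rr[2:])
    q=p[(p[:,2]>8)&(p[:,2]<16)]; print("  basetop",np.median(q[:,2]))
```

```text
s1 table z -1.150179527644923
  rect ((606.6654663085938, -6.081535339355469), (130.71812438964844, 44.18532180786133), 27.04757308959961)
  top [590.26 -14.45  42.34] mid [588.59 -15.31] yaw 27.165726880317717 -46.843562339125725 43.07836999566997
s2 table z -1.1261011089105182
  rect ((596.2587280273438, -11.469337463378906), (107.2790298461914, 44.27680587768555), 27.050941467285156)
  top [590.76 -14.35  42.36] mid [588.88 -15.3 ] yaw 26.760367748184404 -47.43563131795841 43.221096690238134
h1 table z -1.138707054201518
  rect ((545.8070068359375, 233.71206665039062), (110.197265625, 130.42919921875), 64.67810821533203)
   wall z 44.70502790789423 t -65.56806124447242 -56.5004114763366 s -51.138768698919165 49.00187196929157 gap [0.48 1.28]
   line yaw 64.7646 [600.82 208.39]
   posts z 44.54943527054614 t 56.909940630693754 65.3603854199198 s -50.1865654673207 50.189392632936396 gap [-19.67  19.93]
   line yaw 64.9416 [490.69 259.44]
  basetop 10.903997368459585
h2 table z -1.1709152352413525
  rect ((554.9202270507812, 229.25828552246094), (110.81997680664062, 109.13408660888672), 64.82381439208984)
   wall z 44.84069071744191 t -64.78755043832822 -56.49193483514574 s -50.571010049053946 49.16224140801103 gap [21.88 22.54]
   line yaw 64.91315 [600.81 207.81]
  basetop 10.846143979894975
```

Run:
```python
import pickle; from h import *
np.set_printoptions(precision=2,suppress=True)
d=pickle.load(open("cams1.pkl","rb"))
def show(n,b,k,f):
    x0,y0,x1,y1=b; cv2.imwrite(f,cv2.resize(d[n]["image"][y0:y1,x0:x1],None,fx=k,fy=k,interpolation=cv2.INTER_CUBIC))
show("s1",(270,30,390,250),2.5,"pics/zs1.png");show("s2",(270,0,390,210),2.5,"pics/zs2.png")
show("h1",(240,30,400,230),2.5,"pics/zh1.png");show("h2",(200,0,380,180),2.5,"pics/zh2.png")
I=[cv2.imread(f"pics/z{k}.png") for k in("s1","s2")]; 
h=600
print([i.shape for i in I])
cv2.imwrite("pics/zss.png",np.hstack([cv2.copyMakeBorder(i[:600],0,max(0,600-i.shape[0]),0,20,0) for i in I]))
I=[cv2.imread(f"pics/z{k}.png") for k in("h1","h2")]
cv2.imwrite("pics/zhh.png",np.hstack([cv2.resize(cv2.copyMakeBorder(i,0,max(0,500-i.shape[0]),0,0,0),None,fx=.92,fy=.92) for i in I]))
```

```text
[(550, 300, 3), (525, 300, 3)]
```

View pics/zss.png

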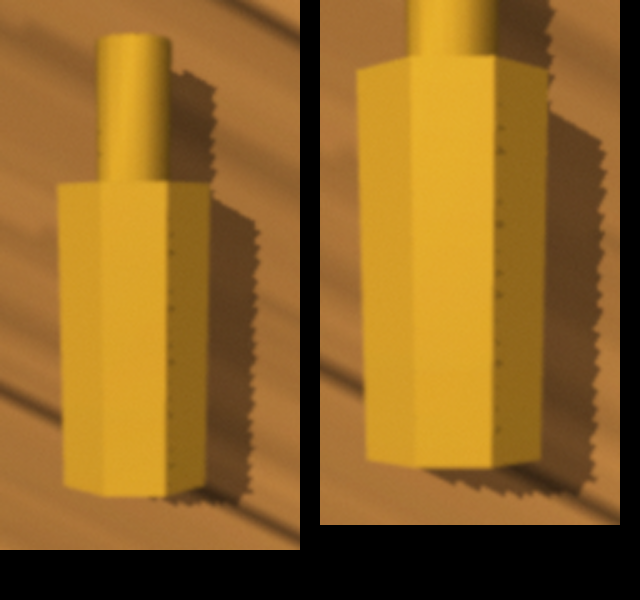

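View pics/zhh.png

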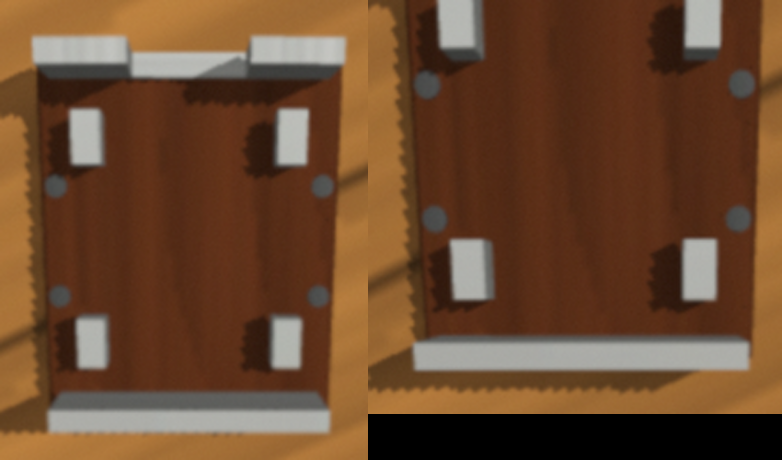

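The two zoomed pairs show the stem edges clearly. In s1 the rear top edge is at crop (105,497)–(168,497), and in s2 at (93,467)–(175,467). They also show the wall tops. I check the heights by triangulation, then pinch the neck.

Run:
```python
from rig import bot
import pickle; from h import *
np.set_printoptions(precision=2,suppress=True)
d=pickle.load(open("cams1.pkl","rb"))
a=lambda x,y:(270+x/2.5,30+y/2.5); b=lambda x,y:(270+x/2.5,y/2.5)
g=lambda x,y:(240+x/2.3,30+y/2.3); k=lambda x,y:(200+x/2.3,y/2.3)
for p,q in[((105,497),(93,467)),((168,497),(175,467)),((103,182),(92,57)),((168,182),(175,57))]: print("stem top",tri(d["s1"],a(*p),d["s2"],b(*q)))
for p,q in[((48,410),(47,343)),((330,410),(380,343))]: print("wall top",tri(d["h1"],g(*p),d["h2"],k(*q)))
N=np.array([588.8,-15.2,0])+65*u(27); print(N)
q=list(quat(27.))
bot.move_to(list(N+[0,0,90]),q)
print(bot.servo_line(list(N+[0,0,25]),speed=100,until_force=15))
s=bot.read_state();print(s["clock"],s["ee_pos"],s["ft_force"])
bot.move_gripper(15,grip_force=20)
s=bot.read_state();print(s["clock"],s["grip_width"],s["ee_pos"],s["ft_force"])
c=bot.read_camera("scene");cv2.imwrite("pics/pinch.png",c["image"])
bot.move_gripper(85)
bot.servo_line(list(N+[0,0,90]),speed=150)
print(bot.read_state()["clock"],bot.read_state()["grip_width"])
```

```text
stem top (array([545.65, -27.72,  47.72]), [0.43424788949841164, 0.4342478894980529])
stem top (array([554.08, -44.73,  46.77]), [0.09264238108352468, 0.09264238108374655])
stem top (array([624.93,  12.38,  42.75]), [0.16807548336838118, 0.16807548336841546])
stem top (array([633.1 ,  -3.62,  42.63]), [0.13435602271041294, 0.13435602271027391])
wall top (array([576.67, 164.37,  42.95]), [0.17563520071513322, 0.17563520071505023])
wall top (array([618.84, 255.04,  44.33]), [0.24150115886447307, 0.24150115886450912])
[646.72  14.31   0.  ]
False
7.325 [647.07  14.28  25.59] [0.28 1.52 0.5 ]
7.925 21.22559005430878 [646.82  14.26  25.26] [-1.05  0.22  2.09]
9.2 84.79012039125463
```

View pics/pinch.png

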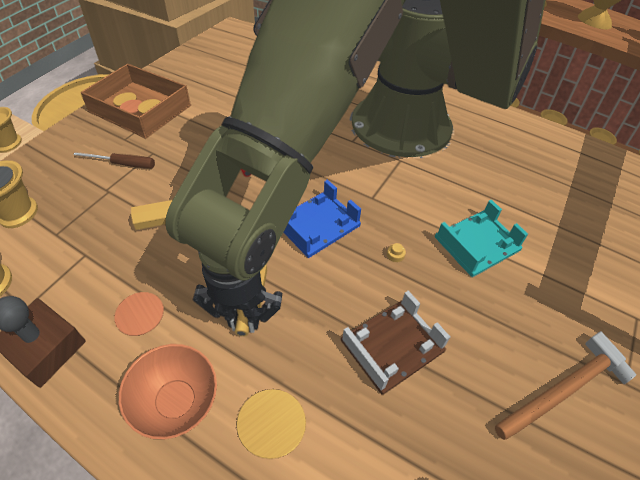

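The pinch closed on the neck at (240,322) and stopped at 21.2 mm, which matches the 22 mm neck, so the neck is at the +x end. I look again at the stem in case it shifted, then grasp it.

Run:
```python
from rig import bot
import pickle; from h import *
np.set_printoptions(precision=2,suppress=True)
S=np.array([608,-6,0.])
bot.move_to(list(S-60*u(27)+[0,0,200]),list(quat(27))); bot.dwell(.3)
s=bot.read_state(); c=bot.read_camera("wrist"); c["state"]=s
m=np.zeros((480,640),bool); m[30:300,280:380]=1
p=cloud(c,m); p=p[np.hypot(*(p[:,:2]-[608,-6]).T)<95]; p=p[p[:,2]>8]
r=cv2.minAreaRect(p[:,:2].astype(np.float32)); q=p[p[:,2]>39]
w,V=np.linalg.eigh(np.cov(q[:,:2].T)); a=V[:,1]*np.sign(V[0,1]); t=(q[:,:2]-q[:,:2].mean(0))@a
yaw=r[2] if r[1][0]>r[1][1] else r[2]-90
O=np.array([*r[0],0])-20*u(yaw)
print(r,"top mid",q[:,:2].mean(0)+a*(t.min()+t.max())/2,"yaw",np.degrees(np.arctan2(a[1],a[0])),"origin",O,yaw)
assert abs(yaw-27)<4 and np.hypot(*(O[:2]-[588.8,-15.2]))<8
G=O+3*u(yaw); Q=list(quat(yaw))
bot.move_to(list(G+[0,0,100]),Q)
print(bot.servo_line(list(G+[0,0,26]),speed=120,until_force=15))
bot.move_gripper(30,grip_force=70)
s=bot.read_state();print(s["clock"],s["grip_width"],s["ee_pos"],s["ft_force"])
if abs(s["grip_width"]-44)<4:
    bot.servo_line(list(G+[0,0,130]),speed=120); s=bot.read_state();print(s["clock"],s["grip_width"],s["ft_force"],s["moment"])
    c=bot.read_camera("scene");cv2.imwrite("pics/lift.png",c["image"])
    s=bot.read_state();c=bot.read_camera("wrist");cv2.imwrite("pics/liftw.png",c["image"])
    c2=bot.read_camera("side");cv2.imwrite("pics/lifts.png",c2["image"][150:350,280:520])
pickle.dump(dict(O=O,yaw=yaw,G=G),open("g.pkl","wb"))
```

```text
((606.4083862304688, -5.9050140380859375), (130.46188354492188, 44.21686553955078), 27.40106201171875) top mid [588.72 -15.1 ] yaw 27.250910194527144 origin [588.65 -15.11   0.  ] 27.40106201171875
False
11.9417 42.575998252089356 [591.78 -13.78  26.84] [-0.68  0.2   6.87]
12.9583 42.94019568154313 [-0.45 -0.26 -4.67] [-0.    0.01 -0.01]
```

View pics/lift.png

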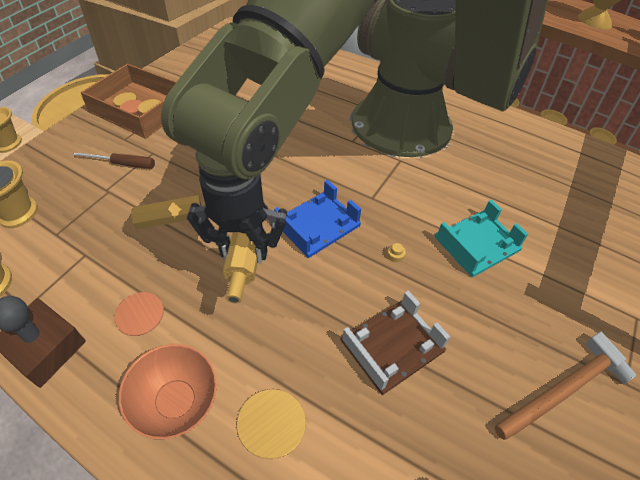

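View pics/liftw.png

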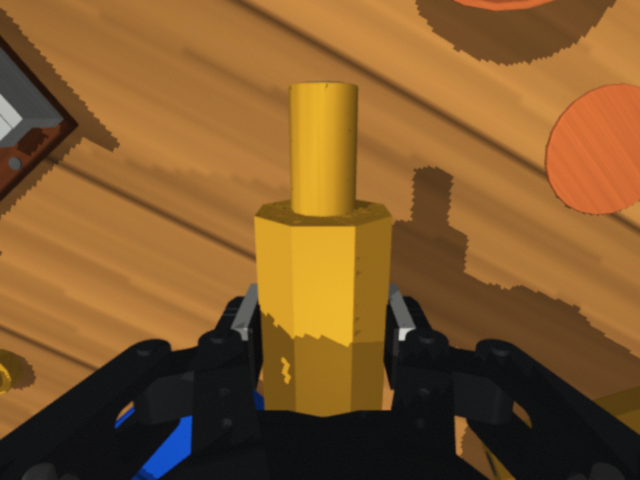

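The stem is held straight. In the wrist view the neck points up at (323,150), with the body between the pads. I carry it over the holder, turned to yaw 154.8°, and check alignment before lowering.

Run:
```python
from rig import bot
import pickle; from h import *
np.set_printoptions(precision=2,suppress=True)
H=np.array([545.8,233.7,0]);Y=154.8
bot.move_to(list(H+3*u(Y)+[0,0,130]),list(quat(Y))); bot.dwell(.3)
s=bot.read_state(); c=bot.read_camera("wrist"); c["state"]=s
print(s["clock"],s["ee_pos"],s["grip_width"],s["ft_force"])
cv2.imwrite("pics/over.png",c["image"])
m=np.zeros((480,640),bool); m[60:440,240:400]=1
p=cloud(c,m); p=p[(p[:,2]>90)&(p[:,2]<150)]
l=(p-[*H[:2],0])@np.c_[u(Y),u(Y+90),[0,0,1]]
n=l[(l[:,0]>55)]; print("neck x max",n[:,0].max(),"y rng",n[:,1].min(),n[:,1].max(),"z top",n[:,2].max())
for a in(20,35,50,60,75):
    k=l[abs(l[:,0]-a)<3]; 
    if len(k): print(a,k[:,1].min(),k[:,1].max(),np.percentile(k[:,2],95))
c=bot.read_camera("scene");cv2.imwrite("pics/over_s.png",c["image"])
```

```text
14.9833 [543.17 234.74 129.97] 42.58147514911016 [-0.58 -0.28 -3.2 ]
neck x max 85.58192190217133 y rng -11.081372390003345 11.083571467126832 z top 137.1158513881146
20 -21.973768543190154 22.26306166190632 146.65705386933493
35 -22.027872884607774 22.279454630018606 146.72834838028936
50 -10.974182216264635 11.15562107499594 135.11895396355294
60 -11.081372390003345 11.083571467126832 135.2507433648063
75 -11.030683910587317 11.079976222326716 135.19688534268562
```

View pics/over.png

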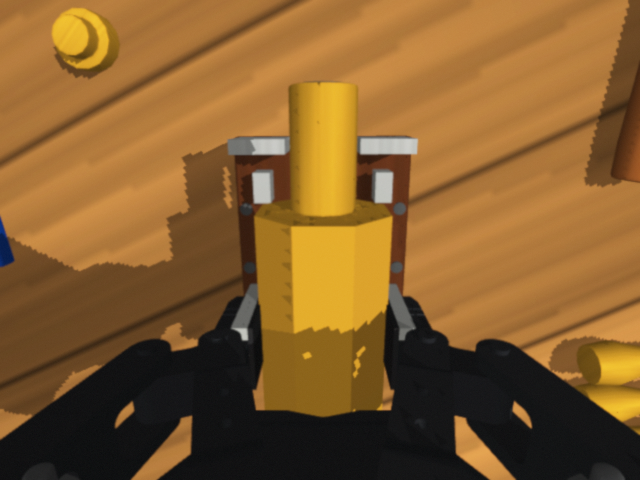

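View pics/over_s.png

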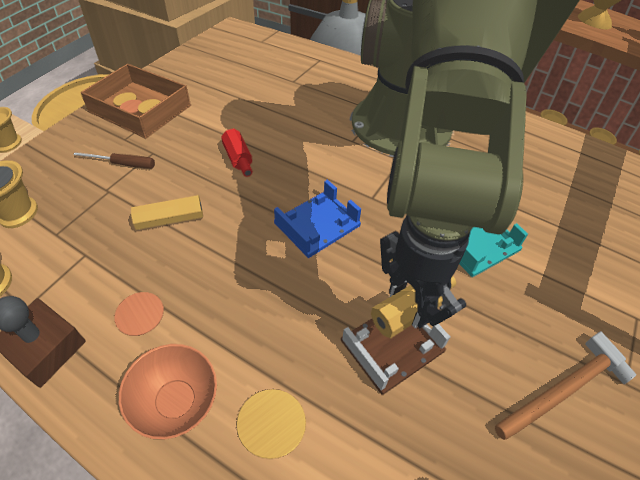

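The neck is centred over the notch gap (the wrist view shows it between the posts at column 323), level, and within 1 mm along x. Lowering.

Run:
```python
from rig import bot
import pickle; from h import *
np.set_printoptions(precision=2,suppress=True)
H=np.array([545.8,233.7,0]);Y=154.8;G=H+3*u(Y)
print(bot.servo_line(list(G+[0,0,55]),speed=120,until_force=15))
hit=bot.servo_line(list(G+[0,0,37.5]),speed=30,until_force=8)
s=bot.read_state();print(hit,s["clock"],s["ee_pos"],s["ft_force"],s["grip_width"])
if s["ee_pos"][2]<42:
    bot.move_gripper(62); s=bot.read_state();print(s["clock"],s["grip_width"],s["ft_force"])
    bot.servo_line(list(s["ee_pos"]+[0,0,100]),speed=120)
    bot.move_to(list(H-60*u(Y)+[0,0,230]),list(quat(Y))); bot.dwell(.3)
    s=bot.read_state(); c=bot.read_camera("wrist"); c["state"]=s
    cv2.imwrite("pics/placed.png",c["image"]);print(s["clock"])
    m=np.zeros((480,640),bool); m[20:260,220:420]=1
    p=cloud(c,m); l=(p-H)@np.c_[u(Y),u(Y+90),[0,0,1]]
    l=l[(abs(l[:,1])<24)&(l[:,2]>25)&(abs(l[:,0])<95)]
    for a in range(-60,91,5):
        k=l[abs(l[:,0]-a)<1.5]
        if len(k): print(a,np.percentile(k[:,2],95),k[:,1].min(),k[:,1].max())
    b=l[l[:,2]>52]; print("body x",b[:,0].min(),b[:,0].max(),"y",b[:,1].mean(),"z",b[:,2].mean(),"xmax",l[:,0].max())
    cv2.imwrite("pics/placed_s.png",bot.read_camera("scene")["image"]);cv2.imwrite("pics/placed_d.png",bot.read_camera("side")["image"])
```

```text
False
True 16.3917 [542.94 234.93  38.84] [-1.13 -0.11  6.01] 42.74919757473035
16.7167 61.72423028522464 [-0.21 -0.61 -0.29]
18.525
-60 45.997095816695776 -23.98413476592302 23.450245571520938
-45 55.35810601248316 -21.374884553396534 21.64722450096064
-40 55.68931362661305 -21.339983959829144 21.512197731912888
-35 55.96051461559513 -21.19317755777302 21.41982891697193
-30 55.640892187515604 -21.091105071028817 22.219292383448362
-25 55.830456313749046 -21.794216677639007 22.15553639065978
-20 55.726814635739714 -21.717340805333432 21.96471648704133
-15 55.608987173515516 -21.66647285474823 21.967831021204052
-10 55.7646386639345 -21.656444086954362 21.719576266270092
-5 55.525160158369104 -21.5033503642596 21.7678200973112
0 55.592418190226965 -21.35143559877019 21.560910839175296
5 55.74348685804387 -21.254740034802357 21.55809098517989
10 55.71093055612509 -21.174638146513068 22.20277778352357
15 56.026318898844245 -21.914910003315683 22.17539869304683
20 55.73828270119283 -21.81184276696448 22.086292760742822
25 55.59938223173025 -21.669196564986926 21.96799159715108
30 55.56685037297673 -21.585635868133114 21.060454775051173
35 55.785354561961285 -21.53427323673906 20.920866811957556
40 55.671109666600145 -21.50615633353506 20.84967006583903
45 55.93062404738856 -21.296267091831947 21.439878731307086
50 44.13215470133028 -10.23522897671933 10.444226146776224
55 43.95976860551379 -10.240500716551232 10.388784244040941
60 45.579465117746054 -23.904463709906246 23.957530932443724
65 45.29647372081613 -23.752655796018256 23.899094102978122
70 44.17823755968363 -10.924342707072553 10.26395467222969
75 44.11640920382539 -10.84350357717838 10.30453915167443
80 44.1373149550547 -10.801686656556294 10.25058482775853
85 39.74578036858607 -10.750248665857105 10.183662175476671
body x -44.76664292524268 44.960093781030125 y 0.18112247462814918 z 54.56226562801126 xmax 84.46651349290157
```

Run:
```python
import cv2,numpy as np
a=[cv2.imread(f"pics/{k}.png") for k in("placed","placed_s","placed_d")]
b=cv2.resize(a[2][150:250,250:380],(400,300)); a1=cv2.resize(a[1],(400,300));z=cv2.resize(a[1][280:400,320:480],(400,300))
cv2.imwrite("pics/tile2.png",np.vstack([np.hstack([cv2.resize(a[0],(400,300)),a1]),np.hstack([z,b])]))
```

```text
(no output)
```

View pics/tile2.png

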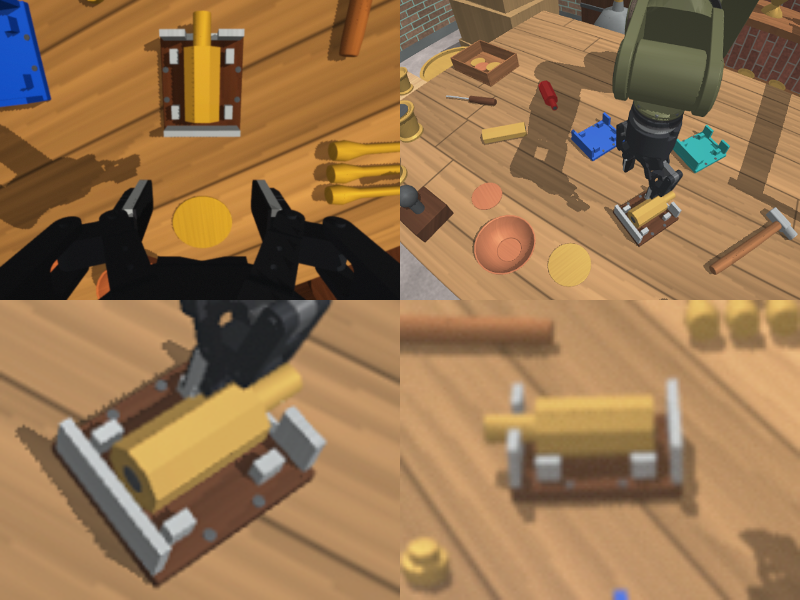

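The stem lies level between the cheeks with its neck through the notch. Its top is at about 55–56 mm all along (34 + 22 expected) and the body spans x −45 to 45. The gripper is well clear, so I hand in.

```bash
python3 -c "
from rig import bot
s=bot.read_state();print(s['clock'],s['ft_force'],s['qvel'].max());print(bot.finish_job())"
```

```text
18.675 [-0.16619033 -0.67120834  0.69539795] 0.00021948018937856045
the job is handed in; nothing more can be done
None
```

The stem is lying flat in the brown and steel holder with its neck through the notched plate. I let go of it there and handed the job in at 18.7 s; no verdict is reported.

**What I did:**
- I found the stem and holder in the camera images and pinched the stem's neck where it lay. The fingers stopped at 21.2 mm, matching the 22 mm neck.
- I then looked again, gripped the body, turned it about 127° to put the neck over the notch, and lowered it until it touched. I released it and moved the gripper clear.

**Last checks:**
- **Position:** the body spans x −44.8 to 45.0 mm, within 0.2 mm of the holder's centre line. The neck tip is at about 84.5 mm.
- **Lying flat:** the top is level at 55–56 mm; about 56 mm was expected, and the wrist camera reads about 1 mm low.
- **Robot clear:** the gripper was clear of everything, with force readings under 1 N.
- **Other items:** the sleeve and the look-alikes were not touched.

**Disagreements:**
- The two-view height of the stem's rear top edge came out at 47–48 mm instead of 44, because the two viewpoints were close together. The depth readings and the front edge agreed with 44 mm.
- The fixed cameras differed from each other by a few millimetres, so I used the wrist camera for the final poses.

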